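Mount the milling cutter in the clamping fixture of a sewer-robot van

TASK

Take the brass-headed cylindrical cutter (red ring) out of the blue rack and stand it in the tapered socket of the clamping fixture, lowering it gently until its collar sits flush on the socket's face. Then clamp it with the orange-balled lever, turning it clockwise (seen from above) until the steel fork jaw has gone fully home over the collar; each time the lever reaches its stop, lift it off its serrations (never force it back over them), swing it back, let it drop in again and turn on. Leave the lever dropped into its serrations, and leave the other two cutters and the pen cup alone.

Things in the scene. Friction and masses are not known exactly. Their poses are not given: they have to be found in the camera images.
- cutter_center (a point): Cutter to be mounted: 121 mm tall, about 0.6 kg, hanging upright by its collar in a hole of the blue rack (collar underside 66 mm above the table; lift 50 mm to clear). Point on its axis half-way up; z up. Brass head, 40 mm diameter, 16 to 61 mm above this point: grip it there from above. Below: neck 28 mm diameter, 16 mm high. Neighbours equally tall, 85 mm apart along the row.
- cutter_seat (a point): Same cutter, on its axis in the plane of the collar's underside, 12 mm below cutter_center; it meets socket_mouth when seated. Collar 50 mm diameter, 12 mm thick, red ring. Under it a 7:24 taper shank 48 mm long, 31.6 mm diameter at the collar, 15 mm at the tip.
- socket_mouth (a point): On the fixture: centre of the tapered hole in the flat top face, 70 mm above the table, of the round aluminium socket (76 mm diameter). Matching 7:24 taper, 33 mm diameter at the face, 58 mm deep, vertical; about 0.5 mm play round a seated shank, whose collar rests on the face. Axes: +y runs from the lever's axis to the socket, z up.
- hub_axis (a point): On the fixture: on the vertical axis of the lever and its serrated hub, 117 mm above the table, 140 mm from the socket's axis towards the fixture's -y. Axes as socket_mouth. Below it a grey housing 104 mm square, 100 mm high, with two black stop posts 45 mm from the axis, 157 mm above the table.
- knob (a point): Centre of the lever's orange ball, 32 mm diameter, 110 mm from the lever's axis, 155 mm above the table when the lever is down. The black arm, 14 mm thick, rises to it from the hub. The ball can be pinched from above and turns between the fingers, so they need not turn with the lever. x axis points outward along the lever.
- swing (a joint): Lever's angle, rad, growing anticlockwise seen from above: 0 at the clockwise (tightening) stop post, 1.8 at the other post. At angle q the lever points 175 degrees + q anticlockwise from the fixture's +x axis (so nearly along -x at 0, -y at 1.7). Lifted, it swings freely.
- lever (a joint): Lever's lift, m: 0 = down in the hub's 12 rounded serrations (one per 0.52 rad, 0.08 rad play); free of them above 0.009; 0.018 highest. Spring and weight pull it down, 5 to 8 N; lowered, it slips into the next gap at once or with the first bit of turning. Down, it carries the hub both ways (swung back unlifted, it reopens the clamp); the hub takes 4 N at the ball and stays put when let go.
- jaw (a joint): Slide, m, of the flat steel fork jaw towards the socket: 0 = open, 0.036 = home at its end stop, prongs straddling the neck above the collar. The hub drives it 0.030 m per rad turned clockwise (1.2 rad in all; starts within 4 mm of open). It lies 83.5 to 91.5 mm above the table; open, its prongs end 38 mm short of the socket's axis.
- ball_cutter_center (a point): Bystander in the rack: cutter of the same size with a dark ball-shaped head and blue ring. Point half-way up on its axis.
- cone_cutter_center (a point): Bystander in the rack: cutter of the same size with an aluminium cone-shaped head and green ring. Point half-way up on its axis.
- pen_cup: Bystander: yellow cup with pens, 68 mm wide, 130 mm high. Origin at the centre of its underside, z up.
Things that resemble listed ones, but are neither listed nor needed, are in the scene too. Leave any turquoise look-alike of the part that bears cutter_center alone.

How it is judged:
By the outcome, as a careful person would: the job done as asked, in the order asked, and still so for the second after the job is handed in, with the robot touching nothing.
It also fails if it takes over 58 s, if anything falls off the work surface, if the arm or the gripper's body presses on something with over 40 N, if the wrist force passes 120 N, or if a joint passes its speed limit or range.

ROBOT

A 6-joint arm with a two-finger parallel gripper is mounted at the origin on the work surface. World frame = base frame: x ahead of the robot, y to its left, z up, the work surface at z = 0. Lengths are in m, angles in rad, forces in N, time in s.
With the tool pointing down it reaches from about 0.325 to 0.775 m from the base axis. Payload 5.5 kg.
Tool frame: the origin (TCP) lies between the finger pads; the fingertips stand 17 mm ahead of it and the grasp point (between the pads) lies 2 mm behind it; x points along the fingers, y is the direction in which the jaws open and shut, and the axes are right-handed (so a half turn about x gives the same grasp; the last joint's range is limited). The gripper opens to 85 mm and grips with 20 to 120 N. Pads are 22 mm wide; open, the fingers measure 114 mm over their backs; the gripper's body (76 mm by 85 mm) begins 54 mm behind the grasp point. The pads swing forward as they close: fully open they stand 13 mm farther back than shut.
Start: joints at [1.287, 0.091, 1.231, -0, 1.82, -0.057], TCP at [0.135, 0.585, 0.217] pointing down, gripper open.
Joint ranges: [-2.87, 2.87], [-0.86, 2.18], [0.17, 2.46], [-1.51, 4.65], [0.06, 2.69], [-2.65, 2.65]. Speed limits (rad/s): [2.57, 2.57, 3.01, 3.14, 3.14, 3.14].

INTERFACE

Orientations are given as a rotation vector (axis times angle).
In Python, from cell import * gives the robot as it stands. The module is installed in compiled form; this text tells all that it offers.
- The arm moves only by the tool jog_arm, never from a script. Its argument "commands" is a list of rows, each an object with "grip": the opening, from -1 (shut) to 1 (fully open); "dp": the shift along the tool's x, y, z in mm, a list of three; "rot": the turn, a rotation vector about the tool's x, y, z in degrees, a list of three. In form: [{"grip": grip, "dp": [dx, dy, dz], "rot": [ax, ay, az]}, ...]. A call has 1 to 20 rows; each row is the pose to reach, as a shift and turn from the pose commanded when the call began, along the tool's axes at that moment; what a row does not reach only later rows make up. A row lasts 1/12 s, in which the tool goes at most 41.7 mm and 7.16 degrees, less where a joint would pass 70% of its speed; a pose out of reach is approached as far as the arm can. A call with a gripper value outside its range is refused whole. The fingers move at their own pace and stop on an object; the grip force is fixed at half the most. Time passes only in rows, so rows that repeat a pose let the fingers close. It gives the time, the measured TCP pose, the force and the opening at its end, in the units of the state.
- state(): the state, without advancing time (a new reading comes with each control period).
- grab_frame(name): name is "side" or "top"; returns a dict with "color" (400x640x3 uint8, red, green, blue), "mtx" (3x3 intrinsics, pixels), "rvec" (rotation vector, rad) and "tvec" (3), from world to camera coordinates, as OpenCV has them. Camera axes: x right, y down, z forward; pixel columns grow to the right and rows downward; lengths in m; the calibration is good to about 2 mm. A picture is of the moment at which its call begins. There is no depth.
- hand_in(): hands the job in, once; it reports no verdict.
Trained networks look in the newest picture that a camera, given by its name, has taken for a name from the list of things; names that differ only in an ending like _2 or _b are one class to them, and where a whole thing is asked for, a point or a joint stands for the part that bears it (a point fixed in the world has none). Each returns a list of dicts, best first, with "p" (0 to 1); they miss things now and then, are a little off and sometimes report something else, mostly with a low value. They report only what shows in the picture. A call takes as long as a camera call. They do not tell look-alikes from the thing itself.
- boxes_of(camera, target): "box" ([left, top, right, bottom] in pixels, round what is visible of it).
- trace(camera, target): "mask" (400x640 bool, what is visible of it) and "box" ([left, top, right, bottom] in pixels, round what is visible of it).
- tip_of(camera, target): "centre" ([row, column] in pixels: a listed point, or the origin of a listed thing).
The state is a dict: "time": time; "qpos": joint angles; "qvel": joint speeds; "joint_efforts": joint torques, N m; "eef_pos": TCP position; "tcp_rot": TCP orientation; "force": force on the tool from outside, world axes, zero at the start; "wrist_torque": the same for the moment, N m; "finger_gap": opening from 0.0 (shut) to 1.0 (fully open).
Only numpy, scipy, OpenCV 4.12 (cv2) and the standard library are available. Lean on these libraries where they do the work, as an engineer would, in place of code of your own. Each camera call takes 0.05 s, during which the arm holds its last target. There are 200 camera calls.

## Working session

There is one attempt and no reset: what is moved stays moved. The work goes in short steps, Python scripts to look and compute and a tool call to move; the robot and the scene stay as the last step left them, time stands still between calls to the robot, and variables do not carry over. Pictures are saved under pics/ and viewed, about 8 in all and at most 12, crops included, and the job is handed in when it is done.

Besides the shell and the picture viewer there is one more tool, called by a JSON object that holds its "op" and its "data". jog_arm: Moves the arm, as the interface text tells. Its arguments: {"type":"object","properties":{"commands":{"type":"array"}},"required":["commands"]}

```bash
mkdir -p pics
cat > h.py <<'E'
from cell import *
import numpy as np, cv2
def cam(n):
    f=grab_frame(n); R=cv2.Rodrigues(np.array(f["rvec"],float))[0]
    return f,np.array(f["mtx"],float),R,np.array(f["tvec"],float).ravel()
def ray(c,rc):
    f,K,R,t=c; d=R.T@np.linalg.inv(K)@np.array([rc[1],rc[0],1.]); return -R.T@t,d/np.linalg.norm(d)
def atz(c,rc,z):
    o,d=ray(c,rc); return o+d*(z-o[2])/d[2]
def tri(c1,p1,c2,p2):
    o1,d1=ray(c1,p1);o2,d2=ray(c2,p2)
    s=np.linalg.lstsq(np.c_[d1,-d2],o2-o1,rcond=None)[0]
    a,b=o1+s[0]*d1,o2+s[1]*d2; return (a+b)/2,np.linalg.norm(a-b)
def proj(c,P):
    f,K,R,t=c; return cv2.projectPoints(np.array(P,float).reshape(-1,3),cv2.Rodrigues(R)[0],t,K,None)[0].reshape(-1,2)
E
python3 - <<'E'
from h import *
a=cam("top");b=cam("side")
cv2.imwrite("pics/top.png",a[0]["color"][...,::-1]);cv2.imwrite("pics/side.png",b[0]["color"][...,::-1])
for n in ["cutter_center","cutter_seat","socket_mouth","hub_axis","knob","ball_cutter_center","cone_cutter_center","pen_cup"]:
    A=tip_of("top",n);B=tip_of("side",n)
    print(n,[(np.round(x["centre"]),round(x["p"],2)) for x in A[:3]],[(np.round(x["centre"]),round(x["p"],2)) for x in B[:3]])
    for x in A[:2]:
        for y in B[:2]:
            p,e=tri(a,x["centre"],b,y["centre"])
            if e<.01: print("   ",p.round(4),round(e,4))
s=state();print(s)
for c in(a,b):print((-c[2].T@c[3]).round(2))
E
```

```text
cutter_center [(array([219., 271.]), 0.67), (array([173., 294.]), 0.56), (array([233., 324.]), 0.54)] [(array([228., 365.]), 0.87), (array([224., 294.]), 0.73), (array([250., 335.]), 0.57)]
    [0.6323 0.1067 0.0601] 0.0039
cutter_seat [(array([217., 272.]), 0.85), (array([228., 326.]), 0.75), (array([172., 295.]), 0.57)] [(array([254., 337.]), 0.85), (array([229., 297.]), 0.79), (array([232., 364.]), 0.61)]
socket_mouth [(array([221., 394.]), 0.7)] [(array([180., 384.]), 0.57)]
    [ 0.5229 -0.1339  0.0549] 0.0049
hub_axis [(array([220., 461.]), 0.72)] [(array([131., 404.]), 0.79)]
knob [(array([267., 487.]), 0.97)] [(array([122., 454.]), 0.75)]
    [ 0.4258 -0.3194  0.1417] 0.0013
ball_cutter_center [(array([236., 199.]), 0.83)] [(array([324., 313.]), 0.79)]
    [0.4734 0.322  0.0801] 0.0053
cone_cutter_center [] [(array([282., 325.]), 0.88)]
pen_cup [(array([138., 324.]), 0.68)] [(array([213., 277.]), 0.75)]
    [ 0.729   0.0351 -0.0056] 0.0056
{'time': 0.9, 'qpos': array([ 1.28730947e+00,  9.10696586e-02,  1.23070660e+00,  1.69721306e-05,
        1.81979968e+00, -5.67727773e-02]), 'qvel': array([-0.00110559, -0.00276296, -0.00150847,  0.00025398, -0.00028894,
        0.00040884]), 'joint_efforts': array([-4.52178301e-05, -4.58478034e+01, -4.18090189e+01, -1.20858231e-04,
        1.14453764e-03,  5.62230156e-06]), 'eef_pos': array([0.13490758, 0.58464705, 0.21688966]), 'tcp_rot': array([ 0.17800418,  1.56347134, -0.17797387]), 'force': array([ 0.677025  , -0.14394213,  0.54372524]), 'wrist_torque': array([ 0.03440141, -0.02220528,  0.01415631]), 'finger_gap': 1.001316267459186}
[0.51 0.05 0.99]
[0.22 0.77 0.81]
```

View pics/top.png

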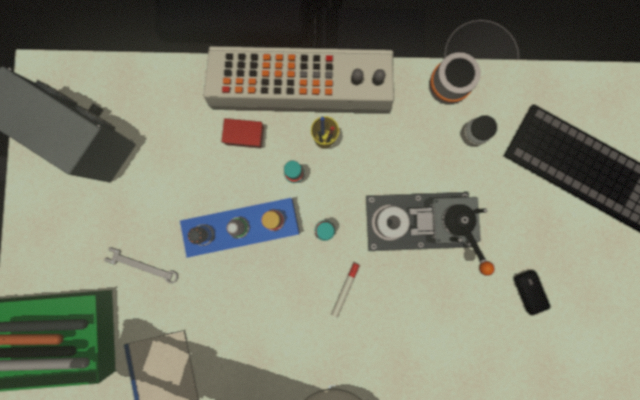

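View pics/side.png

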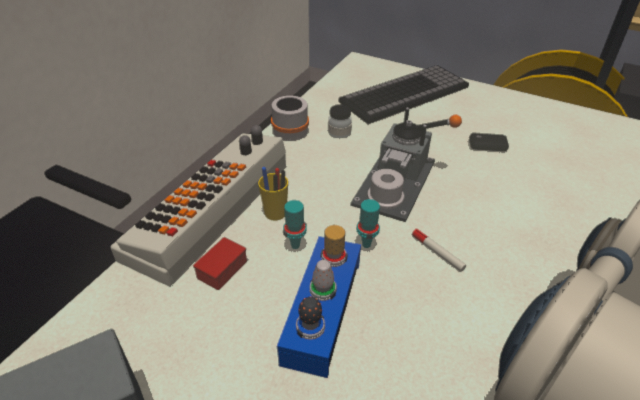

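Top view: the brass cutter is at (272,219) in the blue rack, and the turquoise look-alikes stand free at (293,170) and (325,230). In the side view brass is at (335,250) with a red ring. The turquoise ones, (294,224) and (369,225), also have red rings but aren't brass and aren't in the rack. I'll check this with enlarged crops and model overlays.

```bash
cat > ov.py <<'E'
from h import *
def circ(x,y,z,r,n=60):
    t=np.linspace(0,2*np.pi,n); return np.c_[x+r*np.cos(t),y+r*np.sin(t),np.full(n,z)]
def crop(c,box,s,curves):
    l,t,r,b=box; im=cv2.resize(np.ascontiguousarray(c[0]["color"][t:b,l:r,::-1]),None,fx=s,fy=s,interpolation=cv2.INTER_CUBIC)
    for P,col in curves:
        q=((proj(c,P)-[l,t]+.5)*s*8).astype(np.int32); cv2.polylines(im,[q.reshape(-1,1,2)],False,col,1,cv2.LINE_AA,3)
    return im
E
python3 - <<'E'
from ov import *
a=cam("top");b=cam("side")
def pick(n,c,cn,near):
    return min(tip_of(cn,n),key=lambda x:np.hypot(*(np.array(x["centre"])-near)))["centre"]
def one(n,na,nb):
    A=pick(n,a,"top",na);B=pick(n,b,"side",nb);p,e=tri(a,A,b,B);print(n,p.round(4),round(e,4),"top@",A,"side@",B);return A,B
A,B=one("cutter_center",(219,271),(250,335)); print(atz(a,A,.078),atz(b,B,.078))
A,B=one("cutter_seat",(219,271),(250,335)); print(atz(a,A,.066),atz(b,B,.066))
A,B=one("socket_mouth",(221,394),(180,384)); print(atz(a,A,.07),atz(b,B,.07)); s=(atz(a,A,.07)+atz(b,B,.07))/2
A,B=one("hub_axis",(220,461),(131,404)); print(atz(a,A,.117),atz(b,B,.117));hb=(atz(a,A,.117)+atz(b,B,.117))/2
A,B=one("knob",(267,487),(122,454)); print(atz(a,A,.155),atz(b,B,.155))
print(np.linalg.norm(s-hb),s,hb)
ca,cb=[],[]
c=np.mean([atz(a,pick("cutter_seat",a,"top",(219,271)),.066),atz(b,pick("cutter_seat",b,"side",(250,335)),.066)],0)
G=(0,255,0);M=(255,0,255)
cu=[(circ(*s[:2],.07,.038),G),(circ(*s[:2],.07,.0165),M),(circ(*hb[:2],.117,.02),M)]
cc=[(circ(*c[:2],.139,.02),G),(circ(*c[:2],.078,.025),M)]
i1=crop(a,(360,180,500,280),3,cu);i2=crop(b,(345,95,485,215),3,cu)
i3=crop(a,(220,170,320,270),3,cc);i4=crop(b,(280,190,380,290),3,cc)
W=np.zeros((600,800,3),np.uint8)
W[:300,:420]=i1[:300];W[:300,420:720]=i3;W[300:600,:420]=i2[:300];W[300:,420:720]=i4
cv2.imwrite("pics/c1.png",W)
E
```

```text
cutter_center [0.5168 0.1546 0.0825] 0.0058 top@ [218.8, 271.2] side@ [250.9, 334.7]
[0.51950336 0.15620362 0.078     ] [0.51579838 0.14979623 0.078     ]
cutter_seat [0.5191 0.1504 0.0627] 0.0112 top@ [216.9, 273.6] side@ [256.1, 335.7]
[0.52422842 0.15210303 0.066     ] [0.51247836 0.15129999 0.066     ]
socket_mouth [ 0.5255 -0.1356  0.0525] 0.0091 top@ [217.3, 393.3] side@ [179.8, 386.4]
[ 0.5294265  -0.13063749  0.07      ] [ 0.51447958 -0.1165173   0.07      ]
hub_axis [ 0.5331 -0.2796  0.1053] 0.0073 top@ [218.4, 462.6] side@ [131.0, 404.1]
[ 0.52944874 -0.27668927  0.117     ] [ 0.53108491 -0.26029763  0.117     ]
knob [ 0.5142 -0.2859 -0.2028] 0.4231 top@ [269.7, 488.8] side@ [258.3, 338.3]
[ 0.42117851 -0.3179076   0.155     ] [0.4716048  0.22752446 0.155     ]
0.15257386124966976 [ 0.52195304 -0.12357739  0.07      ] [ 0.53026682 -0.26849345  0.117     ]
```

View pics/c1.png

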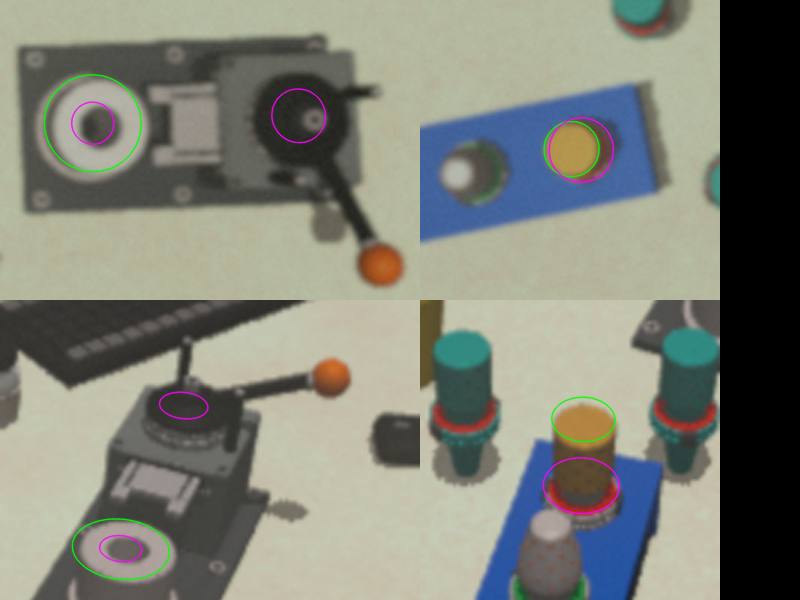

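The crop confirms it: the brass-headed, red-ringed cutter in the rack is the target, and the turquoise pair are free-standing look-alikes. The network points are noisy, so I'll refine by fitting circles to the image edges.

```bash
cat > fit.py <<'E'
from ov import *
from scipy.optimize import minimize
from scipy.ndimage import map_coordinates,gaussian_filter
def sc(c,chan,P,Q,sg):  # mean(inside)-mean(outside)
    I=chan; p=proj(c,P);q=proj(c,Q)
    f=lambda u:map_coordinates(I,[u[:,1],u[:,0]],order=1)
    return sg*np.mean(f(p)-f(q))
def fitc(c,chan,x0,z,rs,R=.012):
    d=.0025
    def cost(v): return -sum(sc(c,chan,circ(v[0],v[1],z,r-d),circ(v[0],v[1],z,r+d),s) for r,s in rs)
    g=[(cost((x0[0]+i,x0[1]+j)),x0[0]+i,x0[1]+j) for i in np.arange(-R,R+.001,.002) for j in np.arange(-R,R+.001,.002)]
    m=min(g); r=minimize(cost,m[1:],method="Nelder-Mead",options=dict(xatol=1e-5,initial_simplex=[[m[1],m[2]],[m[1]+.001,m[2]],[m[1],m[2]+.001]]))
    return r.x,-r.fun
def blob(c,pred,near,rad=25):
    I=c[0]["color"].astype(int); m=pred(I[...,0],I[...,1],I[...,2]).astype(np.uint8)
    n,l,st,ce=cv2.connectedComponentsWithStats(m); k=min(range(1,n),key=lambda i:np.hypot(*(ce[i]-near))-st[i,4]*.05)
    return ce[k][::-1],st[k]
E
python3 - <<'E'
from fit import *
a=cam("top");b=cam("side")
K=[]
for c,n,nc,nk in((a,"top",(272,219),(487,268)),(b,"side",(335,240),(455,120))):
    I=c[0]["color"].astype(float); g=I.mean(2); rb=I[...,0]-I[...,2]
    print(n,"sock38",fitc(c,g,(.524,-.13),.07,[(.038,1)]),"hole",fitc(c,g,(.524,-.13),.07,[(.0165,-1)]),"both",fitc(c,g,(.524,-.13),.07,[(.038,1),(.0165,-1)]))
    print("  cutter top",fitc(c,I[...,0],(.517,.153),.139,[(.020,1)]), fitc(c,rb,(.517,.153),.139,[(.020,1)]))
    k,st=blob(c,lambda r,g,b:(r-b>70)&(r>110)&(g<r*.65),nk);K.append(k);print("  knob px",k,st, atz(c,k,.155))
print(tri(a,K[0],b,K[1]))
# plate edges in top
for nm,z in(("plate",.01),):
    for rc in((180+47/3,360+18/3),(180+39/3,360+325/3),(180+211/3,360+25/3),(180+204/3,360+265/3)):print(atz(a,rc,z).round(4))
E
```

```text
top sock38 (array([ 0.51795652, -0.1306266 ]), np.float64(51.039510620298834)) hole (array([ 0.51835437, -0.13030143]), np.float64(67.19849825889966)) both (array([ 0.51825056, -0.13050803]), np.float64(117.98009488135384))
  cutter top (array([0.51726932, 0.15178361]), np.float64(63.4453916236215)) (array([0.51741441, 0.15144332]), np.float64(90.73197819436014))
  knob px [268.10791367 486.58992806] [480 262  14  13 139] [ 0.42442005 -0.31324682  0.155     ]
side sock38 (array([ 0.51512065, -0.12274214]), np.float64(55.51912250886322)) hole (array([ 0.51561462, -0.12405157]), np.float64(48.282917880620595)) both (array([ 0.51539005, -0.12346   ]), np.float64(102.41874921879813))
  cutter top (array([0.51512669, 0.15723749]), np.float64(11.9470537208884)) (array([0.51392474, 0.15798768]), np.float64(68.39901900091643))
  knob px [119.2804878  455.23170732] [450 115  11   9  82] [ 0.42323641 -0.31222229  0.155     ]
(array([ 0.42392968, -0.31391323,  0.15381199]), np.float64(0.0007757429809248773))
[ 0.5836 -0.0728  0.01  ]
[ 0.596  -0.3307  0.01  ]
[ 0.4468 -0.0805  0.01  ]
[ 0.457  -0.2802  0.01  ]
```

```bash
cat > mv.py <<'E'
from h import *
def go(pos,yaw,s=None):
    """pos world TCP, yaw deg of jaw-opening axis (mod 180), tool x down -> dp mm, rot deg in tool frame"""
    s=s or state(); R=cv2.Rodrigues(np.array(s["tcp_rot"],float))[0]
    best=None
    for k in(0,180):
        t=np.deg2rad(yaw+k); y=np.array([np.cos(t),np.sin(t),0]); x=np.array([0,0,-1.]); D=np.c_[x,y,np.cross(x,y)]
        rv=np.degrees(cv2.Rodrigues(R.T@D)[0].ravel())
        if best is None or np.linalg.norm(rv)<np.linalg.norm(best): best=rv
    print("at",s["eef_pos"].round(4),"yaw",np.degrees(np.arctan2(R[1,1],R[0,1])).round(2),"t",s["time"],"F",s["force"].round(1),"gap",round(s["finger_gap"],3),"q6",s["qpos"][5].round(2))
    print("dp",(R.T@(np.array(pos)-s["eef_pos"])*1000).round(1),"rot",best.round(2))
E
python3 -c "
from mv import *
R=cv2.Rodrigues(np.array(state()['tcp_rot']))[0];print(R.round(3))
go((.5173,.1515,.217),10.3)"
```

```text
[[-0.     0.225  0.974]
 [ 0.     0.974 -0.225]
 [-1.     0.    -0.   ]]
at [0.1349 0.5847 0.2169] yaw 77.01 t 1.7 F [1.  0.5 0.5] gap 0.995 q6 -0.06
dp [-1.000e-01 -3.361e+02  4.700e+02] rot [66.71 -0.   -0.  ]
```

{"op": "jog_arm", "data": {"commands": [{"grip": 1,"dp": [0,-336,470],"rot": [66.7,0,0]},{"grip": 1,"dp": [0,-336,470],"rot": [66.7,0,0]},{"grip": 1,"dp": [0,-336,470],"rot": [66.7,0,0]},{"grip": 1,"dp": [0,-336,470],"rot": [66.7,0,0]},{"grip": 1,"dp": [0,-336,470],"rot": [66.7,0,0]},{"grip": 1,"dp": [0,-336,470],"rot": [66.7,0,0]},{"grip": 1,"dp": [0,-336,470],"rot": [66.7,0,0]},{"grip": 1,"dp": [0,-336,470],"rot": [66.7,0,0]},{"grip": 1,"dp": [0,-336,470],"rot": [66.7,0,0]},{"grip": 1,"dp": [0,-336,470],"rot": [66.7,0,0]},{"grip": 1,"dp": [0,-336,470],"rot": [66.7,0,0]},{"grip": 1,"dp": [0,-336,470],"rot": [66.7,0,0]},{"grip": 1,"dp": [0,-336,470],"rot": [66.7,0,0]},{"grip": 1,"dp": [0,-336,470],"rot": [66.7,0,0]},{"grip": 1,"dp": [0,-336,470],"rot": [66.7,0,0]},{"grip": 1,"dp": [0,-336,470],"rot": [66.7,0,0]},{"grip": 1,"dp": [0,-336,470],"rot": [66.7,0,0]},{"grip": 1,"dp": [0,-336,470],"rot": [66.7,0,0]}]}}

```text
time: 3.2
eef_pos: [0.5168, 0.1525, 0.2171]
tcp_rot: [1.075, 1.29, -1.074]
force: [-1.5, 1.4, 0.1]
finger_gap: 1.0
```

{"op": "jog_arm", "data": {"commands": [{"grip": 1,"dp": [30,0,0],"rot": [0,0,0]},{"grip": 1,"dp": [60,0,0],"rot": [0,0,0]},{"grip": 1,"dp": [85,0,0],"rot": [0,0,0]},{"grip": 1,"dp": [99,0,0],"rot": [0,0,0]},{"grip": 1,"dp": [99,0,0],"rot": [0,0,0]},{"grip": 1,"dp": [99,0,0],"rot": [0,0,0]}]}}

```text
time: 3.7
eef_pos: [0.5168, 0.1523, 0.1182]
tcp_rot: [1.074, 1.29, -1.075]
force: [-0.2, -0.4, 0.1]
finger_gap: 0.999
```

Run:
```python
from ov import *
from mv import go
b=cam("side");a=cam("top"); p=state()["eef_pos"]
go((.5173,.1515,.118),10.3)
cu=[(circ(*p[:2],.139,.02),(0,255,0)),(circ(*p[:2],.078,.025),(255,0,255)),(circ(.5173,.1515,.139,.02),(255,255,0))]
W=np.hstack([crop(b,(270,160,400,300),4,cu)[:,:400],crop(a,(220,170,320,310),4,cu)])
cv2.imwrite("pics/g1.png",W)
```

```text
at [0.5182 0.1522 0.1203] yaw 10.35 t 3.8 F [-0.3 -0.   0.3] gap 1.0 q6 0.04
dp [ 2.3 -1.   0.6] rot [ 0.05 -0.01 -0.2 ]
```

View pics/g1.png

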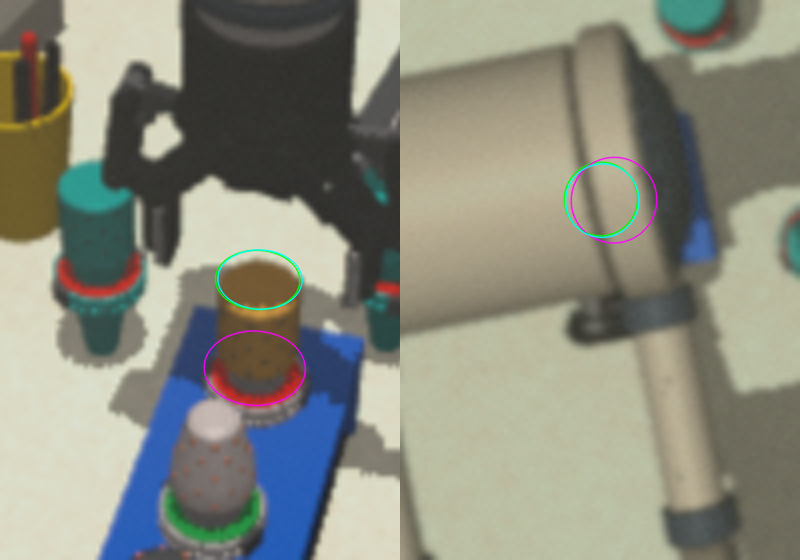

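The side crop shows the cutter midway between the open fingers horizontally (column ~258 in the crop), with its head about 2 px lower than predicted. I'll check the fingertip projection numerically.

Run:
```python
from h import *
b=cam("side");t=np.deg2rad(10.3);u=np.array([np.cos(t),np.sin(t),0]);p=np.array([.5173,.152,0])
for z in(.100,.114,.13):
  for d in(.043,.057):
    q=proj(b,[p+d*u+[0,0,z],p-d*u+[0,0,z]]);print(z,d,((q-[270,160])*4).round(0).tolist())
print([state()["eef_pos"].round(4) for _ in range(3)], state()["qpos"].round(4))
```

```text
0.1 0.043 [[171.0, 315.0], [341.0, 354.0]]
0.1 0.057 [[144.0, 309.0], [369.0, 361.0]]
0.114 0.043 [[171.0, 295.0], [342.0, 334.0]]
0.114 0.057 [[144.0, 289.0], [370.0, 341.0]]
0.13 0.043 [[171.0, 271.0], [344.0, 311.0]]
0.13 0.057 [[143.0, 265.0], [373.0, 317.0]]
[array([0.5183, 0.1521, 0.1205]), array([0.5183, 0.1521, 0.1205]), array([0.5183, 0.1521, 0.1205])] [ 0.2224 -0.0715  1.5646  0.      1.6445  0.0421]
```

{"op": "jog_arm", "data": {"commands": [{"grip": 0.3,"dp": [0,0,0],"rot": [0,0,0]},{"grip": 0.3,"dp": [0,0,0],"rot": [0,0,0]},{"grip": 0.3,"dp": [0,0,0],"rot": [0,0,0]},{"grip": 0.3,"dp": [0,0,0],"rot": [0,0,0]}]}}

```text
time: 4.18
eef_pos: [0.5176, 0.1516, 0.1183]
tcp_rot: [1.076, 1.288, -1.075]
force: [-0.3, -0.6, -0.4]
finger_gap: 0.65
```

Run:
```python
from ov import *
from mv import go
b=cam("side")
go((.5173,.1515,.118),10.3)
t=np.deg2rad(10.3);u=np.array([np.cos(t),np.sin(t),0]);p=np.array([.5173,.152,0]);Z=np.array([0,0,1])
cu=[(np.array([p+s*.0285*u+.1*Z,p+s*.0285*u+.14*Z]),(0,255,0)) for s in(1,-1)]
W=crop(b,(280,170,380,290),5,cu)
cv2.imwrite("pics/g2.png",W)
```

```text
at [0.5175 0.1515 0.1181] yaw 10.3 t 4.2333 F [-0.2  0.6 -0. ] gap 0.651 q6 0.04
dp [ 0.1 -0.2 -0. ] rot [-0.    0.   -0.02]
```

View pics/g2.png

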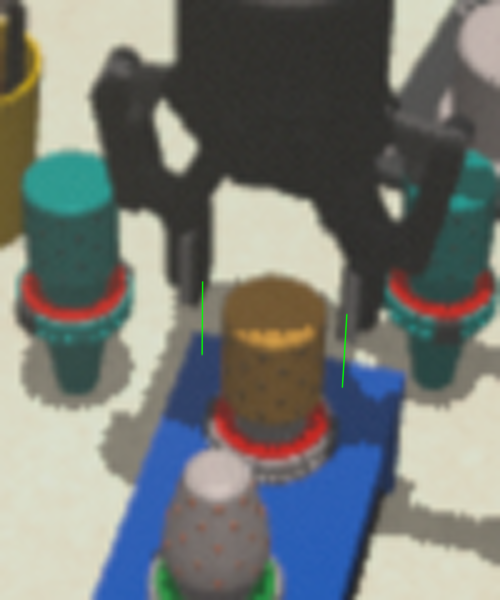

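In the crop, the cutter (columns 222–327) is centred between the pads (203/343). The tips (rows 302/330) look about 20 mm higher than the pose implies. A further 12 mm down is safe on either reading, so I'll descend and then close.

{"op": "jog_arm", "data": {"commands": [{"grip": 0.3,"dp": [6,0,0],"rot": [0,0,0]},{"grip": 0.3,"dp": [12,0,0],"rot": [0,0,0]},{"grip": 0.0,"dp": [12,0,0],"rot": [0,0,0]},{"grip": -0.2,"dp": [12,0,0],"rot": [0,0,0]},{"grip": -0.4,"dp": [12,0,0],"rot": [0,0,0]},{"grip": -0.4,"dp": [12,0,0],"rot": [0,0,0]},{"grip": -0.4,"dp": [12,0,0],"rot": [0,0,0]}]}}

```text
time: 4.82
eef_pos: [0.5168, 0.1514, 0.1048]
tcp_rot: [1.075, 1.29, -1.077]
force: [-0.1, -0.8, -5.9]
finger_gap: 0.446
```

Run:
```python
from ov import *
from mv import go
b=cam("side");a=cam("top")
go((.5173,.1515,.106),10.3)
p=np.array([.5173,.152,0]);Z=np.array([0,0,1])
cu=[(circ(.5173,.152,.139,.02),(0,255,0)),(circ(.5173,.152,.066,.025),(0,255,0))]
W=np.hstack([crop(b,(280,170,380,290),5,cu)[:,:400],cv2.resize(a[0]["color"][:,150:400,::-1],(375,600))])
cv2.imwrite("pics/g3.png",W)
```

```text
at [0.517  0.1515 0.1052] yaw 10.31 t 4.9167 F [ 0.7  0.5 -6.3] gap 0.441 q6 0.04
dp [-0.8  0.3  0. ] rot [0.01 0.   0.07]
```

View pics/g3.png

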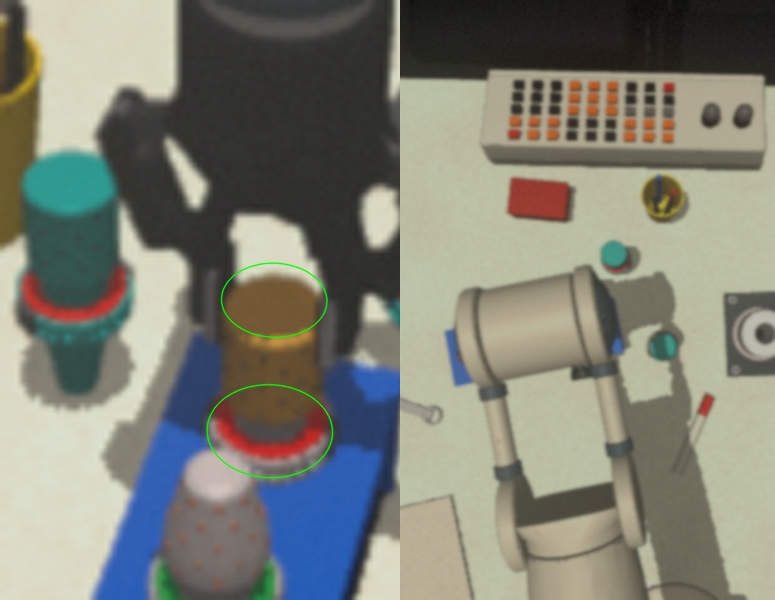

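{"op": "jog_arm", "data": {"commands": [{"grip": -0.4,"dp": [-4,0,0],"rot": [0,0,0]},{"grip": -0.4,"dp": [-12,0,0],"rot": [0,0,0]},{"grip": -0.4,"dp": [-25,0,0],"rot": [0,0,0]},{"grip": -0.4,"dp": [-40,0,0],"rot": [0,0,0]},{"grip": -0.4,"dp": [-60,0,0],"rot": [0,0,0]},{"grip": -0.4,"dp": [-85,0,0],"rot": [0,0,0]},{"grip": -0.4,"dp": [-110,0,0],"rot": [0,0,0]},{"grip": -0.4,"dp": [-135,0,0],"rot": [0,0,0]},{"grip": -0.4,"dp": [-150,0,0],"rot": [0,0,0]},{"grip": -0.4,"dp": [-150,0,0],"rot": [0,0,0]},{"grip": -0.4,"dp": [-150,0,0],"rot": [0,0,0]}]}}

```text
time: 5.83
eef_pos: [0.5179, 0.1517, 0.2579]
tcp_rot: [1.078, 1.287, -1.073]
force: [-0.6, 0.4, -6.4]
finger_gap: 0.445
```

```bash
python3 -c "
from mv import *
go((.518,-.1305,.255),10.3);print(state()['wrist_torque'])"
```

```text
at [0.5179 0.1517 0.2579] yaw 10.31 t 5.8333 F [-0.6  0.4 -6.4] gap 0.445 q6 0.04
dp [  2.7 -50.4 277.7] rot [ 0.01 -0.01 -0.21]
[-0.08051444  0.0283477   0.03159421]
```

{"op": "jog_arm", "data": {"commands": [{"grip": -0.4,"dp": [0,-4,20],"rot": [0,0,0]},{"grip": -0.4,"dp": [0,-9,50],"rot": [0,0,0]},{"grip": -0.4,"dp": [0,-16,85],"rot": [0,0,0]},{"grip": -0.4,"dp": [0,-23,125],"rot": [0,0,0]},{"grip": -0.4,"dp": [0,-30,165],"rot": [0,0,0]},{"grip": -0.4,"dp": [0,-37,205],"rot": [0,0,0]},{"grip": -0.4,"dp": [0,-43.5,240],"rot": [0,0,0]},{"grip": -0.4,"dp": [0,-48,264],"rot": [0,0,0]},{"grip": -0.4,"dp": [0,-50.4,277.7],"rot": [0,0,0]},{"grip": -0.4,"dp": [0,-50.4,277.7],"rot": [0,0,0]},{"grip": -0.4,"dp": [0,-50.4,277.7],"rot": [0,0,0]},{"grip": -0.4,"dp": [40,-50.4,277.7],"rot": [0,0,0]},{"grip": -0.4,"dp": [70,-50.4,277.7],"rot": [0,0,0]},{"grip": -0.4,"dp": [75,-50.4,277.7],"rot": [0,0,0]},{"grip": -0.4,"dp": [75,-50.4,277.7],"rot": [0,0,0]},{"grip": -0.4,"dp": [75,-50.4,277.7],"rot": [0,0,0]}]}}

```text
time: 7.17
eef_pos: [0.5177, -0.1298, 0.182]
tcp_rot: [1.075, 1.289, -1.074]
force: [0.9, -1.0, -5.3]
finger_gap: 0.442
```

Run:
```python
from ov import *
from mv import go
b=cam("side")
go((.518,-.1305,.181),10.3)
s=state();x,y,z=s["eef_pos"]
G=(0,255,0)
cs=z-.105+.066
cu=[(circ(.5183,-.1305,.07,.038),G),(circ(x,y,cs,.025),(255,0,255)),(np.array([[x,y,cs-.048],[x,y,cs+.1]]),(255,0,255)),(circ(x,y,cs-.048,.0075),(255,0,255))]
cv2.imwrite("pics/s1.png",crop(b,(335,80,465,230),4,cu))
```

```text
at [ 0.5183 -0.1302  0.1834] yaw 10.37 t 7.2167 F [ 0.3  0.  -5.3] gap 0.444 q6 -0.49
dp [ 2.4 -0.4  0.2] rot [ 0.07  0.08 -0.17]
```

View pics/s1.png

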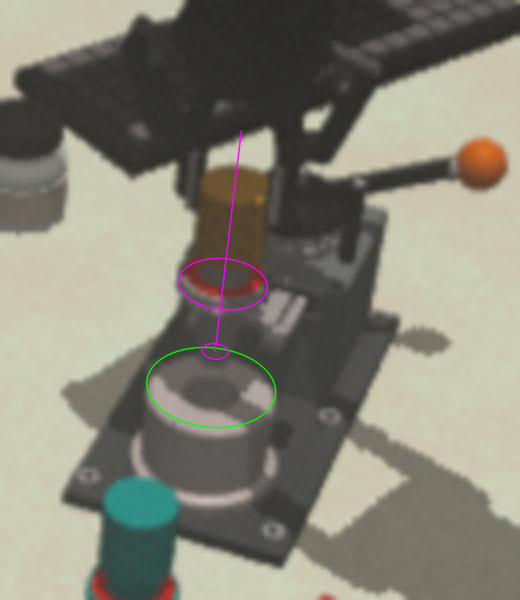

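The side crop shows the collar above the socket, aligned along the image axis (columns 223 and 211, as projected along the vertical). The cutter appears about 4 mm higher in the fingers than planned. I'll lower it in stages and watch the force.

{"op": "jog_arm", "data": {"commands": [{"grip": -0.4,"dp": [12,0,0],"rot": [0,0,0]},{"grip": -0.4,"dp": [24,0,0],"rot": [0,0,0]},{"grip": -0.4,"dp": [34,0,0],"rot": [0,0,0]},{"grip": -0.4,"dp": [42,0,0],"rot": [0,0,0]},{"grip": -0.4,"dp": [50,0,0],"rot": [0,0,0]},{"grip": -0.4,"dp": [50,0,0],"rot": [0,0,0]}]}}

```text
time: 7.72
eef_pos: [0.5163, -0.1304, 0.128]
tcp_rot: [1.075, 1.293, -1.078]
force: [0.2, -1.1, -6.8]
finger_gap: 0.442
```

```bash
python3 -c "
from mv import *
go((.518,-.1305,.131),10.3);print(state()['wrist_torque'])"
```

```text
at [ 0.5163 -0.1304  0.128 ] yaw 10.3 t 7.7167 F [ 0.2 -1.1 -6.8] gap 0.442 q6 -0.49
dp [-3.   1.6  0.4] rot [-0.   -0.11  0.21]
[ 0.02159556 -0.00939821 -0.03703615]
```

{"op": "jog_arm", "data": {"commands": [{"grip": -0.4,"dp": [4,0,0],"rot": [0,0,0]},{"grip": -0.4,"dp": [8,0,0],"rot": [0,0,0]},{"grip": -0.4,"dp": [12,0,0],"rot": [0,0,0]},{"grip": -0.4,"dp": [14,0,0],"rot": [0,0,0]},{"grip": -0.4,"dp": [14,0,0],"rot": [0,0,0]}]}}

```text
time: 8.13
eef_pos: [0.5172, -0.1306, 0.1163]
tcp_rot: [1.076, 1.29, -1.076]
force: [-0.6, 0.0, -6.4]
finger_gap: 0.44
```

```bash
python3 -c "
from mv import *
go((.518,-.1305,.131),10.3);print(state()['wrist_torque'])"
```

```text
at [ 0.5172 -0.1306  0.1163] yaw 10.31 t 8.1333 F [-0.6  0.  -6.4] gap 0.44 q6 -0.49
dp [-14.7   0.8   0. ] rot [ 0.01 -0.02  0.04]
[-0.0312107  -0.04084532  0.02006347]
```

{"op": "jog_arm", "data": {"commands": [{"grip": -0.4,"dp": [1.5,0,0],"rot": [0,0,0]},{"grip": -0.4,"dp": [3,0,0],"rot": [0,0,0]},{"grip": -0.4,"dp": [4.5,0,0],"rot": [0,0,0]},{"grip": -0.4,"dp": [4.5,0,0],"rot": [0,0,0]}]}}

```text
time: 8.47
eef_pos: [0.5173, -0.1306, 0.1121]
tcp_rot: [1.076, 1.289, -1.076]
force: [-0.2, 0.5, -6.7]
finger_gap: 0.442
```

{"op": "jog_arm", "data": {"commands": [{"grip": -0.4,"dp": [1,0,0],"rot": [0,0,0]},{"grip": -0.4,"dp": [2,0,0],"rot": [0,0,0]},{"grip": -0.4,"dp": [2,0,0],"rot": [0,0,0]}]}}

```text
time: 8.72
eef_pos: [0.5174, -0.1306, 0.1102]
tcp_rot: [1.076, 1.289, -1.076]
force: [0.7, -0.2, -5.3]
finger_gap: 0.439
```

{"op": "jog_arm", "data": {"commands": [{"grip": -0.4,"dp": [1,0,0],"rot": [0,0,0]},{"grip": -0.4,"dp": [1.5,0,0],"rot": [0,0,0]},{"grip": -0.4,"dp": [1.5,0,0],"rot": [0,0,0]}]}}

```text
time: 8.97
eef_pos: [0.5174, -0.1306, 0.1087]
tcp_rot: [1.076, 1.289, -1.076]
force: [0.1, 0.2, -5.8]
finger_gap: 0.436
```

{"op": "jog_arm", "data": {"commands": [{"grip": -0.4,"dp": [1,0,0],"rot": [0,0,0]},{"grip": -0.4,"dp": [1.5,0,0],"rot": [0,0,0]},{"grip": -0.4,"dp": [1.5,0,0],"rot": [0,0,0]}]}}

```text
time: 9.22
eef_pos: [0.5176, -0.1307, 0.1086]
tcp_rot: [1.076, 1.288, -1.075]
force: [-1.8, 1.6, 1.7]
finger_gap: 0.444
```

{"op": "jog_arm", "data": {"commands": [{"grip": -0.4,"dp": [0.7,0,0],"rot": [0,0,0]},{"grip": -0.4,"dp": [0.7,0,0],"rot": [0,0,0]}]}}

```text
time: 9.38
eef_pos: [0.5177, -0.1307, 0.1085]
tcp_rot: [1.076, 1.287, -1.075]
force: [-3.9, -0.0, 7.2]
finger_gap: 0.44
```

Run:
```python
from ov import *
from mv import go
b=cam("side")
go((.518,-.1305,.109),10.3);print(state()["wrist_torque"])
G=(0,255,0)
cv2.imwrite("pics/s2.png",crop(b,(345,110,445,220),5,[]))
```

```text
at [ 0.5177 -0.1307  0.1085] yaw 10.31 t 9.4333 F [-4.   1.3  5.3] gap 0.441 q6 -0.49
dp [-0.5  0.4 -0.2] rot [ 0.01  0.05 -0.08]
[ 0.22619551  1.01732086 -0.08751171]
```

View pics/s2.png

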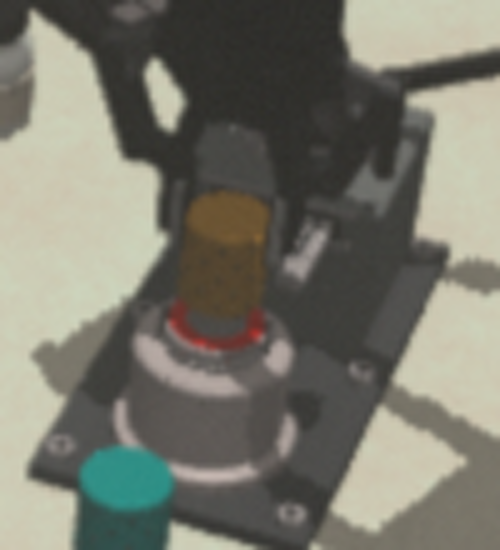

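The collar sits on the socket face: contact came at z = 0.1085, which matches the 70 mm face. Now I'll release and retreat.

{"op": "jog_arm", "data": {"commands": [{"grip": 0.0,"dp": [-0.7,0,0],"rot": [0,0,0]},{"grip": 0.4,"dp": [-0.7,0,0],"rot": [0,0,0]},{"grip": 0.6,"dp": [-0.7,0,0],"rot": [0,0,0]},{"grip": 0.6,"dp": [-0.7,0,0],"rot": [0,0,0]},{"grip": 0.6,"dp": [-30,0,0],"rot": [0,0,0]},{"grip": 0.6,"dp": [-65,0,0],"rot": [0,0,0]},{"grip": 0.6,"dp": [-100,0,0],"rot": [0,0,0]},{"grip": 0.6,"dp": [-110,0,0],"rot": [0,0,0]},{"grip": 0.6,"dp": [-110,0,0],"rot": [0,0,0]}]}}

```text
time: 10.18
eef_pos: [0.519, -0.1312, 0.2213]
tcp_rot: [1.077, 1.281, -1.072]
force: [0.5, -0.3, 1.0]
finger_gap: 0.798
```

Run:
```python
from fit import *
from mv import go
b=cam("side");a=cam("top")
G=(0,255,0)
I=b[0]["color"].astype(float);rb=I[...,0]-I[...,2]
print("cutter top side",fitc(b,rb,(.518,-.128),.143,[(.02,1)]))
k,st=blob(b,lambda r,g,b:(r-b>70)&(r>110)&(g<r*.65),(455,120));print("knob side",k,st)
# lever geometry with knob
yaw=np.deg2rad(2.8);hub=np.array([.5183,-.1305])-.14*np.array([-np.sin(yaw),np.cos(yaw)])
kn=np.array([.4244,-.3132]);d=kn-hub;ang=np.degrees(np.arctan2(d[1],d[0]))%360
print("hub",hub,"r",np.hypot(*d),"ang",ang,"q",np.deg2rad(ang-177.8))
go((*kn,.25),ang+90)
```

```text
cutter top side (array([ 0.51477812, -0.12226555]), np.float64(44.238151868574995))
knob side [119.38095238 455.20238095] [450 115  11  10  84]
hub [ 0.52513897 -0.27033286] r 0.1094802785237042 ang 203.05105768790796 q 0.4407140962650204
at [ 0.5175 -0.1307  0.216 ] yaw 10.3 t 10.2833 F [-0.4 -0.2 -1. ] gap 0.799 q6 -0.49
dp [ -34.  -124.2  162.9] rot [7.725e+01 0.000e+00 1.000e-02]
```

{"op": "jog_arm", "data": {"commands": [{"grip": 0.6,"dp": [-34,0,0],"rot": [0,0,0]},{"grip": 0.6,"dp": [-34,-124,163],"rot": [77.2,0,0]},{"grip": 0.6,"dp": [-34,-124,163],"rot": [77.2,0,0]},{"grip": 0.6,"dp": [-34,-124,163],"rot": [77.2,0,0]},{"grip": 0.6,"dp": [-34,-124,163],"rot": [77.2,0,0]},{"grip": 0.6,"dp": [-34,-124,163],"rot": [77.2,0,0]},{"grip": 0.6,"dp": [-34,-124,163],"rot": [77.2,0,0]},{"grip": 0.6,"dp": [-34,-124,163],"rot": [77.2,0,0]},{"grip": 0.6,"dp": [-34,-124,163],"rot": [77.2,0,0]},{"grip": 0.6,"dp": [-34,-124,163],"rot": [77.2,0,0]},{"grip": 0.6,"dp": [-34,-124,163],"rot": [77.2,0,0]},{"grip": 0.6,"dp": [-34,-124,163],"rot": [77.2,0,0]},{"grip": 0.6,"dp": [-34,-124,163],"rot": [77.2,0,0]},{"grip": 0.6,"dp": [-34,-124,163],"rot": [77.2,0,0]},{"grip": 0.6,"dp": [-34,-124,163],"rot": [77.2,0,0]},{"grip": 0.6,"dp": [-34,-124,163],"rot": [77.2,0,0]}]}}

```text
time: 11.62
eef_pos: [0.4245, -0.3131, 0.2498]
tcp_rot: [1.998, 0.412, -2.0]
force: [0.4, 0.3, 0.5]
finger_gap: 0.8
```

```bash
python3 -c "
from mv import *
go((.4244,-.3132,.25),113);
a=cam('top');go((.4244,-.3132,.142),113)"
```

```text
at [ 0.4245 -0.3131  0.2498] yaw -66.78 t 11.6167 F [0.4 0.3 0.5] gap 0.8 q6 0.47
dp [-0.2  0.1  0.1] rot [0.22 0.03 0.07]
at [ 0.4245 -0.3131  0.2501] yaw -66.8 t 11.6667 F [-0.7 -0.1 -0.5] gap 0.798 q6 0.47
dp [1.081e+02 1.000e-01 1.000e-01] rot [0.2  0.02 0.04]
```

{"op": "jog_arm", "data": {"commands": [{"grip": 0.6,"dp": [30,0,0],"rot": [0,0,0]},{"grip": 0.6,"dp": [60,0,0],"rot": [0,0,0]},{"grip": 0.6,"dp": [85,0,0],"rot": [0,0,0]},{"grip": 0.6,"dp": [100,0,0],"rot": [0,0,0]},{"grip": 0.6,"dp": [105,0,0],"rot": [0,0,0]},{"grip": 0.6,"dp": [105,0,0],"rot": [0,0,0]}]}}

```text
time: 12.17
eef_pos: [0.424, -0.3127, 0.1441]
tcp_rot: [1.998, 0.412, -2.002]
force: [0.5, 1.0, 0.3]
finger_gap: 0.797
```

Run:
```python
from ov import *
from mv import go
b=cam("side");a=cam("top")
go((.4244,-.3132,.145),113)
W=np.hstack([crop(b,(365,80,500,210),4,[])[:,:540],crop(a,(440,180,505,310),4,[])])
cv2.imwrite("pics/k1.png",W)
```

```text
at [ 0.425  -0.3135  0.147 ] yaw -66.87 t 12.2667 F [-0.7 -0.5  0.3] gap 0.795 q6 0.47
dp [ 2.  -0.5  0.4] rot [ 0.13 -0.04 -0.09]
```

View pics/k1.png

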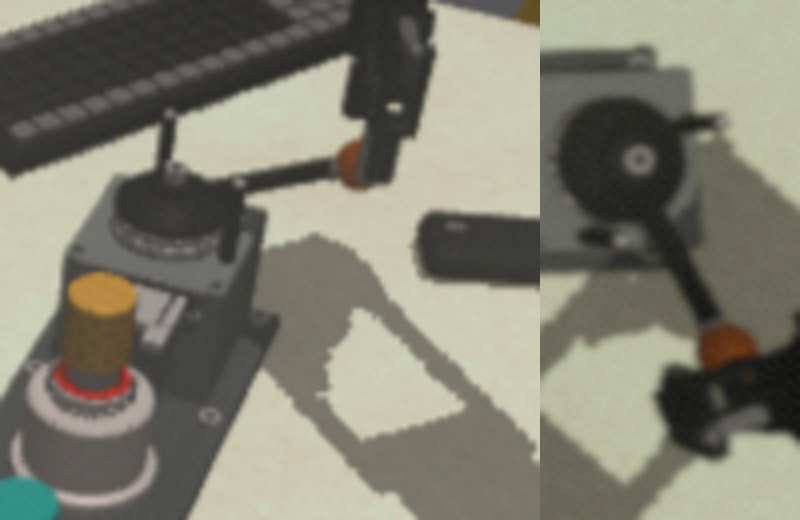

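Both views put the fingers about 4 mm outboard of the ball and the tips higher than planned. In the side crop the tip is at row 182 and the ball centre at row 157. The cutter looks flush in the socket. I'll correct by going 12 mm down and 4 mm inward, then pinch.

{"op": "jog_arm", "data": {"commands": [{"grip": 0.6,"dp": [6,0,-2],"rot": [0,0,0]},{"grip": 0.6,"dp": [12,0,-4],"rot": [0,0,0]},{"grip": 0.2,"dp": [12,0,-4],"rot": [0,0,0]},{"grip": -0.1,"dp": [12,0,-4],"rot": [0,0,0]},{"grip": -0.4,"dp": [12,0,-4],"rot": [0,0,0]},{"grip": -0.5,"dp": [12,0,-4],"rot": [0,0,0]},{"grip": -0.5,"dp": [12,0,-4],"rot": [0,0,0]}]}}

```text
time: 12.85
eef_pos: [0.4283, -0.3117, 0.1341]
tcp_rot: [2.0, 0.409, -1.999]
force: [-1.0, 1.5, 1.8]
finger_gap: 0.335
```

Run:
```python
from ov import *
from mv import go
b=cam("side");a=cam("top")
go((.4244,-.3132,.133),113)
W=np.hstack([crop(b,(400,60,500,160),5,[])[:,:500],crop(a,(440,180,500,280),5,[])])
cv2.imwrite("pics/k2.png",W)
```

```text
at [ 0.4282 -0.3117  0.1341] yaw -66.89 t 12.95 F [-0.9  1.   1.2] gap 0.337 q6 0.47
dp [ 1.1 -0.1  4.1] rot [ 0.11 -0.   -0.02]
```

View pics/k2.png

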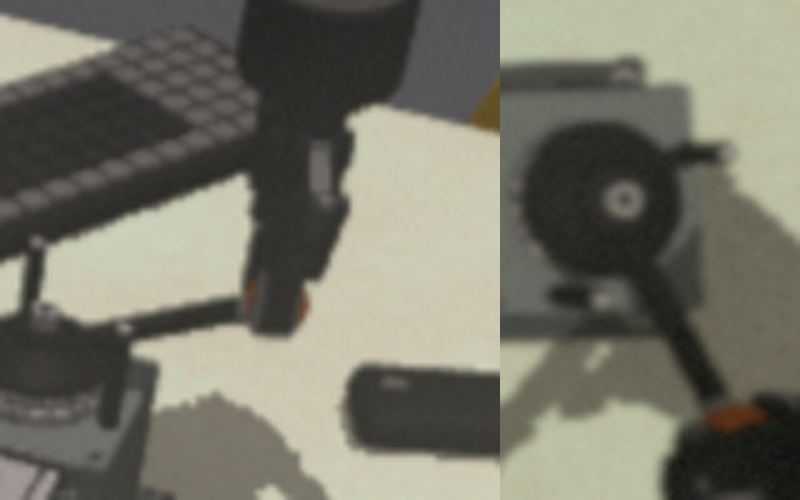

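The ball is pinched centrally: in the side crop the finger spans columns 252–302 and the ball 245–308. Now the first clockwise stroke. Tool z points outward, so clockwise is −y with a positive turn about x.

{"op": "jog_arm", "data": {"commands": [{"grip": -0.5,"dp": [0,-4.6,-0.1],"rot": [2.5,0,0]},{"grip": -0.5,"dp": [0,-9.2,-0.4],"rot": [5,0,0]},{"grip": -0.5,"dp": [0,-18.3,-1.6],"rot": [10,0,0]},{"grip": -0.5,"dp": [0,-27.3,-3.6],"rot": [15,0,0]},{"grip": -0.5,"dp": [0,-34.3,-5.7],"rot": [19,0,0]},{"grip": -0.5,"dp": [0,-39.5,-7.7],"rot": [22,0,0]},{"grip": -0.5,"dp": [0,-39.5,-7.7],"rot": [22,0,0]}]}}

```text
time: 13.53
eef_pos: [0.4196, -0.2718, 0.1342]
tcp_rot: [2.212, 0.019, -2.212]
force: [-2.1, 0.6, 1.8]
finger_gap: 0.337
```

```bash
cat > lev.py <<'E'
from mv import *
hub=np.array([.5251,-.2703])
def lev():
    s=state();d=s["eef_pos"][:2]-hub;th=np.arctan2(d[1],d[0])%(2*np.pi)
    R=cv2.Rodrigues(np.array(s["tcp_rot"],float))[0]
    F=np.array(s["force"]);print("t",round(s["time"],2),"r",np.hypot(*d).round(4),"q",round(th-np.deg2rad(177.8),3),"z",s["eef_pos"][2].round(4),"F cw %.1f rad %.1f z %.1f"%(F[:2]@[np.sin(th),-np.cos(th)],F[:2]@[np.cos(th),np.sin(th)],F[2]),"gap",round(s["finger_gap"],3),"yaw-th",np.degrees(np.arctan2(R[1,1],R[0,1])-th).round(1)%180, "F",F.round(1))
if __name__=="__main__": lev()
E
python3 lev.py
```

```text
t 13.53 r 0.1055 q 0.053 z 0.1342 F cw 0.6 rad 2.1 z 1.8 gap 0.337 yaw-th 90.19999999999999 F [-2.1  0.6  1.8]
```

{"op": "jog_arm", "data": {"commands": [{"grip": -0.5,"dp": [0,-1.8,0],"rot": [1,0,0]},{"grip": -0.5,"dp": [0,-3.6,0],"rot": [2,0,0]}]}}

```text
time: 13.7
eef_pos: [0.4196, -0.2691, 0.134]
tcp_rot: [-2.214, 0.018, 2.214]
force: [-3.3, 0.0, 3.6]
finger_gap: 0.333
```

{"op": "jog_arm", "data": {"commands": [{"grip": -0.5,"dp": [0,-1.0,0],"rot": [0.5,0,0]},{"grip": -0.5,"dp": [0,-2.0,0],"rot": [1,0,0]}]}}

```text
time: 13.87
eef_pos: [0.4196, -0.267, 0.1339]
tcp_rot: [-2.204, 0.038, 2.205]
force: [-4.6, -0.8, 3.2]
finger_gap: 0.336
```

```bash
python3 lev.py
```

```text
t 13.87 r 0.1056 q 0.007 z 0.1339 F cw -0.9 rad 4.6 z 3.2 gap 0.336 yaw-th 89.80000000000001 F [-4.6 -0.8  3.2]
```

```bash
cat > jaw.py <<'E'
from h import *
from scipy.ndimage import map_coordinates
yaw=np.deg2rad(2.8);ey=np.array([-np.sin(yaw),np.cos(yaw)]);ex=np.array([np.cos(yaw),np.sin(yaw)]);S=np.array([.5183,-.1305])
def prof(c,img,u):
    v=np.arange(-.06,.021,.005);P=np.array([[*(S+u*ex+k*ey),.0915] for k in v]);q=proj(c,P)
    return map_coordinates(img.astype(float).mean(2),[q[:,1],q[:,0]],order=1).round(0).astype(int)
for n in("top","side"):
    c=cam(n);o=cv2.imread(f"pics/{n}.png")
    print(n,"v(mm)",np.arange(-60,21,5).tolist())
    for u in(-.022,.022):
        print(u,"old",prof(c,o,u).tolist());print(u,"new",prof(c,c[0]["color"],u).tolist())
t=trace("side","jaw");print([(x["p"],x["box"]) for x in t[:2]])
E
python3 jaw.py
```

```text
top v(mm) [-60, -55, -50, -45, -40, -35, -30, -25, -20, -15, -10, -5, 0, 5, 10, 15, 20]
-0.022 old [109, 113, 130, 146, 143, 106, 76, 116, 163, 174, 175, 175, 175, 176, 175, 176, 176]
-0.022 new [114, 118, 119, 117, 129, 147, 153, 141, 154, 164, 142, 108, 102, 123, 140, 162, 180]
0.022 old [108, 115, 130, 144, 144, 112, 77, 119, 163, 174, 175, 174, 175, 175, 176, 177, 175]
0.022 new [114, 119, 114, 115, 126, 146, 151, 138, 129, 128, 115, 102, 83, 81, 100, 141, 174]
side v(mm) [-60, -55, -50, -45, -40, -35, -30, -25, -20, -15, -10, -5, 0, 5, 10, 15, 20]
-0.022 old [113, 120, 118, 130, 140, 142, 130, 87, 68, 62, 62, 67, 115, 158, 163, 162, 147]
-0.022 new [116, 124, 121, 121, 125, 130, 146, 143, 135, 101, 74, 68, 99, 102, 83, 73, 80]
0.022 old [117, 115, 122, 128, 145, 146, 130, 94, 74, 67, 67, 67, 67, 66, 78, 105, 144]
0.022 new [130, 130, 130, 122, 91, 74, 72, 71, 70, 71, 71, 66, 68, 68, 77, 95, 137]
[(0.67, [397.2, 151.6, 408.3, 173.7])]
```

The jaw prongs have advanced about 12 mm in the top profile, so the stroke worked. Now I'll lift the lever 14 mm.

{"op": "jog_arm", "data": {"commands": [{"grip": -0.5,"dp": [-4,0.5,0],"rot": [0,0,0]},{"grip": -0.5,"dp": [-8,0.5,0],"rot": [0,0,0]},{"grip": -0.5,"dp": [-12,0.5,0],"rot": [0,0,0]},{"grip": -0.5,"dp": [-14,0.5,0],"rot": [0,0,0]},{"grip": -0.5,"dp": [-14,0.5,0],"rot": [0,0,0]}]}}

```text
time: 14.43
eef_pos: [0.4203, -0.2667, 0.1474]
tcp_rot: [-2.205, 0.034, 2.204]
force: [3.1, 0.9, -7.0]
finger_gap: 0.331
```

```bash
python3 lev.py
```

```text
t 14.43 r 0.1048 q 0.004 z 0.1474 F cw 1.0 rad -3.1 z -7.0 gap 0.331 yaw-th 90.10000000000002 F [ 3.1  0.9 -7. ]
```

{"op": "jog_arm", "data": {"commands": [{"grip": -0.5,"dp": [0,5.5,-0.1],"rot": [-3,0,0]},{"grip": -0.5,"dp": [0,11,-0.6],"rot": [-6,0,0]},{"grip": -0.5,"dp": [0,21.9,-2.3],"rot": [-12,0,0]},{"grip": -0.5,"dp": [0,21.9,-2.3],"rot": [-12,0,0]}]}}

```text
time: 14.77
eef_pos: [0.422, -0.2895, 0.147]
tcp_rot: [2.128, 0.195, -2.126]
force: [4.1, 1.4, -7.1]
finger_gap: 0.336
```

```bash
python3 lev.py; python3 jaw.py|grep -v old
```

```text
t 14.77 r 0.1048 q 0.222 z 0.147 F cw 0.6 rad -4.3 z -7.1 gap 0.336 yaw-th 89.89999999999998 F [ 4.1  1.4 -7.1]
top v(mm) [-60, -55, -50, -45, -40, -35, -30, -25, -20, -15, -10, -5, 0, 5, 10, 15, 20]
-0.022 new [114, 115, 118, 116, 129, 148, 152, 142, 156, 162, 141, 109, 101, 122, 137, 161, 179]
0.022 new [112, 119, 114, 115, 125, 146, 150, 139, 130, 127, 113, 102, 84, 80, 99, 140, 175]
side v(mm) [-60, -55, -50, -45, -40, -35, -30, -25, -20, -15, -10, -5, 0, 5, 10, 15, 20]
-0.022 new [115, 123, 121, 122, 125, 128, 145, 142, 134, 99, 74, 69, 100, 103, 83, 72, 79]
0.022 new [129, 129, 130, 121, 90, 74, 72, 71, 71, 71, 69, 67, 68, 68, 77, 94, 137]
[(0.47, [398.8, 153.6, 408.1, 169.7])]
```

The jaw is unchanged, so the lever is off its serrations. I'll swing it back another 60°.

{"op": "jog_arm", "data": {"commands": [{"grip": -0.5,"dp": [0,11,-0.6],"rot": [-6,0,0]},{"grip": -0.5,"dp": [0,21.9,-2.3],"rot": [-12,0,0]},{"grip": -0.5,"dp": [0,32.5,-5.1],"rot": [-18,0,0]},{"grip": -0.5,"dp": [0,42.8,-9.1],"rot": [-24,0,0]},{"grip": -0.5,"dp": [0,52.6,-14.1],"rot": [-30,0,0]},{"grip": -0.5,"dp": [0,61.8,-20.1],"rot": [-36,0,0]},{"grip": -0.5,"dp": [0,70.4,-27],"rot": [-42,0,0]},{"grip": -0.5,"dp": [0,78.2,-34.8],"rot": [-48,0,0]},{"grip": -0.5,"dp": [0,85.1,-43.4],"rot": [-54,0,0]},{"grip": -0.5,"dp": [0,91.1,-52.6],"rot": [-60,0,0]},{"grip": -0.5,"dp": [0,91.1,-52.6],"rot": [-60,0,0]}]}}

```text
time: 15.83
eef_pos: [0.4902, -0.3692, 0.1463]
tcp_rot: [1.457, 1.03, -1.456]
force: [2.8, 2.7, -6.5]
finger_gap: 0.33
```

```bash
python3 lev.py
```

```text
t 15.83 r 0.1049 q 1.27 z 0.1463 F cw -1.7 rad -3.5 z -6.5 gap 0.33 yaw-th 89.80000000000001 F [ 2.8  2.7 -6.5]
```

{"op": "jog_arm", "data": {"commands": [{"grip": -0.5,"dp": [0,8.2,-0.3],"rot": [-4.5,0,0]},{"grip": -0.5,"dp": [0,16.4,-1.3],"rot": [-9,0,0]},{"grip": -0.5,"dp": [0,25,-3],"rot": [-13.7,0,0]},{"grip": -0.5,"dp": [0,32,-5],"rot": [-17.7,0,0]},{"grip": -0.5,"dp": [0,32,-5],"rot": [-17.7,0,0]},{"grip": -0.5,"dp": [3,32,-5],"rot": [-17.7,0,0]},{"grip": -0.5,"dp": [6,32,-5],"rot": [-17.7,0,0]},{"grip": -0.5,"dp": [8,32,-5],"rot": [-17.7,0,0]},{"grip": -0.5,"dp": [8,32,-5],"rot": [-17.7,0,0]}]}}

```text
time: 16.58
eef_pos: [0.5208, -0.3757, 0.1397]
tcp_rot: [1.238, 1.19, -1.238]
force: [3.0, 2.7, -3.2]
finger_gap: 0.334
```

```bash
python3 lev.py
```

```text
t 16.58 r 0.1055 q 1.569 z 0.1397 F cw -2.8 rad -2.8 z -3.2 gap 0.334 yaw-th 90.10000000000002 F [ 3.   2.7 -3.2]
```

Still falling freely. I'll lower the last 6 mm.

{"op": "jog_arm", "data": {"commands": [{"grip": -0.5,"dp": [2,0,0],"rot": [0,0,0]},{"grip": -0.5,"dp": [4,0,0],"rot": [0,0,0]},{"grip": -0.5,"dp": [6,0,0],"rot": [0,0,0]},{"grip": -0.5,"dp": [6,0,0],"rot": [0,0,0]}]}}

```text
time: 16.92
eef_pos: [0.5217, -0.3766, 0.136]
tcp_rot: [1.237, 1.186, -1.236]
force: [4.2, 1.0, 4.4]
finger_gap: 0.337
```

```bash
python3 lev.py
```

```text
t 16.92 r 0.1064 q 1.577 z 0.136 F cw -4.2 rad -1.2 z 4.4 gap 0.337 yaw-th 89.60000000000002 F [4.2 1.  4.4]
```

{"op": "jog_arm", "data": {"commands": [{"grip": -0.5,"dp": [0,-3.7,-0.1],"rot": [2,0,0]},{"grip": -0.5,"dp": [0,-7.4,-0.3],"rot": [4,0,0]},{"grip": -0.5,"dp": [0,-11,-0.6],"rot": [6,0,0]},{"grip": -0.5,"dp": [0,-18.4,-1.6],"rot": [10,0,0]},{"grip": -0.5,"dp": [0,-18.4,-1.6],"rot": [10,0,0]}]}}

```text
time: 17.33
eef_pos: [0.5024, -0.3732, 0.1351]
tcp_rot: [1.367, 1.098, -1.365]
force: [1.4, -1.3, -1.4]
finger_gap: 0.335
```

```bash
python3 lev.py;python3 jaw.py|grep -v old
```

```text
t 17.33 r 0.1054 q 1.392 z 0.1351 F cw -1.6 rad 1.0 z -1.4 gap 0.335 yaw-th 90.10000000000002 F [ 1.4 -1.3 -1.4]
top v(mm) [-60, -55, -50, -45, -40, -35, -30, -25, -20, -15, -10, -5, 0, 5, 10, 15, 20]
-0.022 new [116, 119, 117, 117, 121, 127, 147, 153, 147, 124, 138, 109, 101, 123, 140, 161, 179]
0.022 new [113, 119, 113, 115, 118, 124, 141, 151, 142, 114, 114, 103, 83, 81, 99, 141, 175]
side v(mm) [-60, -55, -50, -45, -40, -35, -30, -25, -20, -15, -10, -5, 0, 5, 10, 15, 20]
-0.022 new [117, 126, 122, 123, 128, 127, 139, 148, 145, 148, 113, 80, 102, 103, 84, 74, 79]
0.022 new [130, 130, 131, 123, 91, 75, 72, 72, 72, 79, 81, 77, 72, 69, 76, 95, 139]
[(0.53, [397.5, 154.0, 413.1, 169.6])]
```

{"op": "jog_arm", "data": {"commands": [{"grip": -0.5,"dp": [0.5,-4.6,-0.1],"rot": [2.5,0,0]},{"grip": -0.5,"dp": [1,-9.2,-0.4],"rot": [5,0,0]},{"grip": -0.5,"dp": [1,-18.3,-1.6],"rot": [10,0,0]},{"grip": -0.5,"dp": [1,-27.3,-3.6],"rot": [15,0,0]},{"grip": -0.5,"dp": [1,-36,-6.3],"rot": [20,0,0]},{"grip": -0.5,"dp": [1,-44.5,-9.9],"rot": [25,0,0]},{"grip": -0.5,"dp": [1,-44.5,-9.9],"rot": [25,0,0]}]}}

```text
time: 18.07
eef_pos: [0.4609, -0.3542, 0.1336]
tcp_rot: [1.671, 0.826, -1.67]
force: [2.0, 1.0, 2.0]
finger_gap: 0.336
```

```bash
python3 lev.py;python3 jaw.py|grep -v old
```

```text
t 18.07 r 0.1056 q 0.956 z 0.1336 F cw -0.9 rad -2.0 z 2.0 gap 0.336 yaw-th 90.10000000000002 F [2. 1. 2.]
top v(mm) [-60, -55, -50, -45, -40, -35, -30, -25, -20, -15, -10, -5, 0, 5, 10, 15, 20]
-0.022 new [114, 118, 118, 116, 121, 122, 121, 123, 132, 141, 140, 124, 101, 124, 139, 162, 179]
0.022 new [115, 119, 113, 117, 117, 121, 125, 122, 120, 126, 119, 109, 82, 82, 100, 141, 175]
side v(mm) [-60, -55, -50, -45, -40, -35, -30, -25, -20, -15, -10, -5, 0, 5, 10, 15, 20]
-0.022 new [117, 125, 121, 123, 127, 127, 131, 125, 122, 140, 150, 146, 130, 88, 76, 73, 79]
0.022 new [131, 131, 132, 122, 92, 74, 73, 72, 72, 80, 89, 108, 128, 98, 84, 88, 134]
[(0.74, [396.5, 148.8, 410.6, 174.3])]
```

{"op": "jog_arm", "data": {"commands": [{"grip": -0.5,"dp": [0,-2.8,0],"rot": [1.5,0,0]},{"grip": -0.5,"dp": [0,-5.5,-0.1],"rot": [3,0,0]},{"grip": -0.5,"dp": [0,-5.5,-0.1],"rot": [3,0,0]}]}}

```text
time: 18.47
eef_pos: [0.4573, -0.3515, 0.1332]
tcp_rot: [1.703, 0.791, -1.703]
force: [2.0, 0.3, 4.4]
finger_gap: 0.339
```

{"op": "jog_arm", "data": {"commands": [{"grip": -0.5,"dp": [0,-1.8,0],"rot": [1,0,0]},{"grip": -0.5,"dp": [0,-3.7,-0.1],"rot": [2,0,0]}]}}

```text
time: 18.63
eef_pos: [0.4545, -0.3491, 0.133]
tcp_rot: [1.728, 0.764, -1.727]
force: [3.5, -0.5, 5.1]
finger_gap: 0.331
```

```bash
python3 lev.py
```

```text
t 18.63 r 0.1058 q 0.879 z 0.133 F cw -3.0 rad -2.0 z 5.1 gap 0.331 yaw-th 89.69999999999999 F [ 3.5 -0.5  5.1]
```

{"op": "jog_arm", "data": {"commands": [{"grip": -0.5,"dp": [-0.3,-1.8,0],"rot": [1,0,0]},{"grip": -0.5,"dp": [-0.3,-3.7,-0.1],"rot": [2,0,0]}]}}

```text
time: 18.8
eef_pos: [0.4516, -0.3463, 0.1332]
tcp_rot: [1.752, 0.738, -1.751]
force: [2.7, -0.6, 3.4]
finger_gap: 0.334
```

{"op": "jog_arm", "data": {"commands": [{"grip": -0.5,"dp": [0,-1.8,0],"rot": [1,0,0]},{"grip": -0.5,"dp": [0,-2.8,-0.1],"rot": [1.5,0,0]}]}}

```text
time: 18.97
eef_pos: [0.4505, -0.345, 0.1334]
tcp_rot: [1.769, 0.715, -1.766]
force: [8.7, -5.8, 1.3]
finger_gap: 0.34
```

```bash
python3 lev.py
```

```text
t 18.97 r 0.1056 q 0.824 z 0.1334 F cw -10.3 rad -2.1 z 1.3 gap 0.34 yaw-th 89.19999999999999 F [ 8.7 -5.8  1.3]
```

{"op": "jog_arm", "data": {"commands": [{"grip": -0.5,"dp": [0,-1.0,0],"rot": [0,0,0]},{"grip": -0.5,"dp": [0,-1.0,0],"rot": [0,0,0]}]}}

```text
time: 19.13
eef_pos: [0.4503, -0.3448, 0.1336]
tcp_rot: [1.769, 0.713, -1.764]
force: [9.9, -6.3, 1.9]
finger_gap: 0.337
```

```bash
python3 lev.py;python3 jaw.py|grep -v old
```

```text
t 19.13 r 0.1056 q 0.822 z 0.1336 F cw -11.5 rad -2.5 z 1.9 gap 0.337 yaw-th 89.39999999999998 F [ 9.9 -6.3  1.9]
top v(mm) [-60, -55, -50, -45, -40, -35, -30, -25, -20, -15, -10, -5, 0, 5, 10, 15, 20]
-0.022 new [115, 116, 119, 116, 120, 123, 122, 124, 126, 138, 138, 137, 110, 122, 137, 162, 179]
0.022 new [115, 119, 113, 114, 118, 120, 125, 121, 111, 117, 119, 115, 87, 80, 99, 140, 174]
side v(mm) [-60, -55, -50, -45, -40, -35, -30, -25, -20, -15, -10, -5, 0, 5, 10, 15, 20]
-0.022 new [117, 125, 122, 124, 127, 126, 130, 125, 120, 126, 139, 148, 143, 117, 83, 74, 80]
0.022 new [130, 130, 131, 122, 91, 74, 72, 72, 71, 77, 86, 108, 133, 120, 92, 87, 134]
[(0.5, [378.8, 149.0, 410.7, 176.6])]
```

The force rose to 11.5 N with no further motion, and the prong tips are at about −3 mm, so the jaw is home. I'll relax slightly, release and retreat.

{"op": "jog_arm", "data": {"commands": [{"grip": -0.5,"dp": [0,1.8,0],"rot": [0,0,0]},{"grip": -0.5,"dp": [0,1.8,0],"rot": [0,0,0]},{"grip": -0.1,"dp": [0,1.8,0],"rot": [0,0,0]},{"grip": 0.3,"dp": [0,1.8,0],"rot": [0,0,0]},{"grip": 0.6,"dp": [0,1.8,0],"rot": [0,0,0]},{"grip": 0.6,"dp": [0,1.8,0],"rot": [0,0,0]},{"grip": 0.6,"dp": [-20,1.8,0],"rot": [0,0,0]},{"grip": 0.6,"dp": [-50,1.8,0],"rot": [0,0,0]},{"grip": 0.6,"dp": [-85,1.8,0],"rot": [0,0,0]},{"grip": 0.6,"dp": [-120,1.8,0],"rot": [0,0,0]},{"grip": 0.6,"dp": [-150,1.8,0],"rot": [0,0,0]},{"grip": 0.6,"dp": [-150,1.8,0],"rot": [0,0,0]}]}}

```text
time: 20.28
eef_pos: [0.4506, -0.3454, 0.2908]
tcp_rot: [1.769, 0.709, -1.761]
force: [0.1, -1.0, 0.9]
finger_gap: 0.803
```

Run:
```python
from fit import *
from lev import lev
lev()
a=cam("top");b=cam("side")
k,st=blob(b,lambda r,g,b:(r-b>70)&(r>110)&(g<r*.65),(440,110));print("knob side",k,st)
# height of knob: intersect ray with circle r=.11 about hub
hub=np.array([.5251,-.2703])
for z in(.150,.155,.160,.165,.173):
    P=atz(b,k,z);print(z,np.hypot(*(P[:2]-hub)).round(4),P.round(4))
q=.82;th=np.deg2rad(177.8)+q;print("expected px @.155/.17",[proj(b,[*(hub+.11*np.array([np.cos(th),np.sin(th)])),z]).round(1).tolist() for z in(.155,.17)])
rb=b[0]["color"].astype(float);rb=rb[...,0]-rb[...,2]
print("cutter",fitc(b,rb,(.518,-.128),.143,[(.02,1)]))
W=np.hstack([crop(b,(345,80,480,215),4,[])[:,:500],crop(a,(380,195,455,330),4,[])])
cv2.imwrite("pics/e1.png",W)
```

```text
t 20.28 r 0.1057 q 0.828 z 0.2908 F cw -0.8 rad 0.6 z 0.9 gap 0.803 yaw-th 89.10000000000002 F [ 0.1 -1.   0.9]
knob side [108.58139535 447.93023256] [444 106  10   7  43]
0.15 0.1138 [ 0.4557 -0.3605  0.15  ]
0.155 0.1083 [ 0.4539 -0.352   0.155 ]
0.16 0.1033 [ 0.4522 -0.3434  0.16  ]
0.165 0.0987 [ 0.4504 -0.3349  0.165 ]
0.173 0.0927 [ 0.4476 -0.3212  0.173 ]
expected px @.155/.17 [[[450.1, 110.0]], [[451.2, 104.8]]]
cutter (array([ 0.51520508, -0.12309745]), np.float64(70.67951447152144))
```

View pics/e1.png

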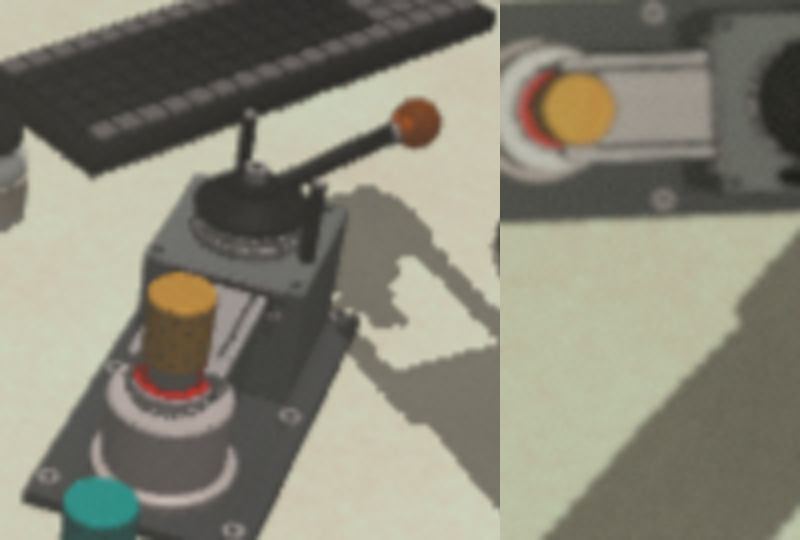

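The last view shows the cutter flush in the socket. The fork is around the neck, with its prongs past the cutter's axis in the top crop at columns 560–710. The ball is at side pixel (449,111), against (450,110) expected with the lever down. I'm handing in.

```bash
python3 -c "
from cell import *
print(hand_in())"
```

```text
the job is handed in; nothing more can be done
None
```

The brass-headed, red-ringed cutter now stands in the socket with the fork jaw home over its collar, and the job was handed in at about 20 s of the 58 s allowed.

- **Seating:** I lowered it in small steps until it met the face at the height expected for a flush collar, pressing with only about 7–14 N.
- **Clamping:** I turned the lever clockwise to its stop, lifted it, swung it back about 1.57 rad and let it drop in. Then I turned on until it stopped moving under 11.5 N.

**Last checks:**
- **Jaw:** the fork straddles the neck. Its prong tips are about 36 mm forward of where they started.
- **Cutter:** it fits the socket axis to about 1 mm in the side view.
- **Lever:** the ball is within about 1 px of where it should be with the lever down. That is too coarse to prove the last 2–3 mm of drop, though it drove the hub without slipping.
- **Bystanders:** nothing I did should have touched the other two cutters, the pen cup or the turquoise look-alikes. I did not check them afterwards.

**Disagreements:**
- The side camera showed parts about 2 px low.
- It also showed the fingertips about 20 mm higher than the given tool data says, so I set the grasp heights partly from the pictures.

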